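# Hook the far fastener cup in and nest it on the stack

### The job

The red fastener cup has slid to the back of the shelf: pick up the hook rod, catch its crook behind the cup and draw the cup, kept upright, forward to about 0.65 m in front of the robot, not taking it by hand before that, then lay the hook rod flat on the mat and let go. Then nest the red cup upright in the green cup on top of the yellow-and-green stack, fully home, lowering it in rather than dropping it. Leave the stack standing on the mat and all the other things where they are.

Things in the scene. Friction and masses are not known exactly. Their poses are not given: they have to be found in the camera images.
- red_cup: Red plastic fastener cup, open on top, 82 mm high, 90 g, upright on the mat at the back of the shelf. Outside 46 mm diameter at the foot, 59 mm at 50 mm height, then a shoulder to a straight 68 mm rim band from 55 to 82 mm height. Wall 2.5 mm, mouth 63 mm inside. Origin: centre of the underside, z up its axis.
- green_cup: Green cup, same shape as the red one; starts nested in the yellow cup. Each cup has a raised inner floor 34 mm above its underside, so a nested cup stands 34 mm higher than the one around it: 48 mm of it goes in, about 2 mm play all round. Origin: centre of the underside, z up its axis.
- yellow_cup: Yellow cup, same shape, the bottom of the stack, upright on the mat. Origin: centre of its underside, z up its axis. The stack of two is 116 mm high; with the red cup 150 mm. The rubber mat, 3 mm thick, has its top at z = 3 mm.
- hook: Hook rod lying flat on the mat, 0.25 kg: light wooden handle, x from -120 to +50 mm, 24 wide, 36 mm high; from its front a 10 mm aluminium rod, centre line 12 mm above the underside, runs along y = 0 to x = 200 mm and bends into a flat crook (see crook). Origin: underside of the handle, about 10 mm ahead of the centre of mass; x along the rod to the crook, z up.
- crook (a point): Centre of the hook rod's half-circle crook: x = 200, y = -48, z = 12 mm in the hook's frame, same axes. Centre-line radius 48 mm (86 mm wide inside, so it can be lowered over the 68 mm cup; a drawn cup rides about 18 mm ahead of this point). The crook opens towards the handle (-x); its free end is at x = 188, y = -96 mm in the hook's frame.
- clamp: Bystander, not to be disturbed: black steel toggle clamp with its lever raised, 155 mm high, foot 80 x 45 mm. Origin: on the mat, under it.
- bit_case: Bystander, not to be disturbed: blue plastic hex bit case, 60 x 110 x 35 mm, lying flat. Origin: on the mat, under it.
- brace: Bystander, not to be disturbed: galvanized corner brace, two 55 x 22 mm legs, one flat on the mat, one standing up. Origin: on the mat, under it.
- caster: Bystander, not to be disturbed: white nylon caster wheel, upside down on its 65 x 60 mm steel plate, 87 mm high. Origin: on the mat, under it.
- jar: Bystander, not to be disturbed: frosted glass canning jar with brass screw-top lid, 80 mm diameter, 125 mm high. Origin: on the mat, under it.
- tin: Bystander, not to be disturbed: plain steel tin, 68 mm diameter, 90 mm high. Origin: on the mat, under it.
- wrench: Bystander, not to be disturbed: steel wrench lying flat, about 0.2 m long. Origin: on the mat, under it.
There are look-alikes about, which are no part of the job. What is shaped like the red_cup but blue, orange or purple is not meant.

How it is judged:
By the outcome, as a careful person would: the job done as asked, in the order asked, and still so for the second after the job is handed in, with the robot touching nothing.
It also fails if it takes over 64 s, if anything falls off the work surface, if the arm or the gripper's body presses on something with over 40 N, if the wrist force passes 120 N, or if a joint passes its speed limit or range.

### The arm

A 6-joint arm with a two-finger parallel gripper is mounted at the origin on the work surface. World frame = base frame: x ahead of the robot, y to its left, z up, the work surface at z = 0. Lengths are in m, angles in rad, forces in N, time in s.
With the tool pointing down it reaches from about 0.35 to 0.725 m from the base axis. Payload 6 kg.
Tool frame: the origin (TCP) lies at the very end of the fingers, on their centre line; the grasp point (between the pads) lies 19 mm behind it; z points along the fingers, y is the line along which they close (so a half turn about z gives the same grasp; the last joint's range is limited). The gripper opens to 85 mm and grips with 20 to 120 N. Pads are 22 mm wide; open, the fingers measure 114 mm over their backs; the gripper's body (76 mm by 85 mm) begins 54 mm behind the grasp point. The pads swing forward as they close: fully open they stand 13 mm farther back than shut.
Start: joints at [1.507, 0.04, 0.085, 0, -1.615, -0.334], TCP at [0.232, 0.553, 0.231] pointing down, gripper open.
Joint ranges: [-2.56, 2.56], [-1.29, 2.01], [-1.08, 1.49], [-3.29, 1.98], [-2.81, -0.18], [-2.99, 2.99]. Speed limits (rad/s): [2.57, 2.57, 3.01, 3.14, 3.14, 3.14].

### API

Orientations are given as a rotation vector (axis times angle).
In Python, from station import manip, vision gives the robot as it stands.
- The arm moves only by the tool play_rows, never from a script. Its argument "increments" is a list of rows, each an object of numbers: "ax", "ay", "az": the turn, a rotation vector about the world's x, y, z in rad; "tx", "ty", "tz": the shift along the world's x, y, z in mm; "gripper": the closure in counts, from 0 (fully open) to 255 (shut). In form: [{"ax": .., "ay": .., "az": .., "tx": .., "ty": .., "tz": .., "gripper": ..}, ...]. A call has 1 to 12 rows; each row is the pose to reach, as a shift and turn from the pose commanded when the call began; what a row does not reach only later rows make up. A row lasts 1/12 s, in which the tool goes at most 41.7 mm and 7.16 degrees, less where a joint would pass 70% of its speed; a pose out of reach is approached as far as the arm can. A call with a gripper value outside its range is refused whole. The fingers move at their own pace and stop on an object; "squeeze" is the grip in N (left out, the last holds). Time passes only in rows, so rows that repeat a pose let the fingers close. It gives the time, the measured TCP pose, the force and the opening at its end, in the units of the state.
- manip.read_state(): the state, without advancing time (a new reading comes with each control period).
- vision.read_camera(name): name is "scene" or "top" or "wrist"; returns a dict with "frame" (384x512x3 uint8, red, green, blue), "range_z" (384x512 float32, m along the optical axis (not along the pixel's ray), 0 where there is no reading), "mtx" (3x3 intrinsics, pixels), "k1" (the pictures are not rectified: a ray, as slopes to the right and down, at radius r is drawn at 1 + k1 r^2 times it, then the intrinsics apply), "rvec" (rotation vector, rad) and "tvec" (3), from world to camera coordinates, as OpenCV has them. Camera axes: x right, y down, z forward; pixel columns grow to the right and rows downward; lengths in m; the calibration is good to about 2 mm. A picture is of the moment at which its call begins.
- manip.close_job(): hands the job in, once; it reports no verdict.
Trained networks look in a picture, given as the dict that the camera call returned (one of the last four; its "shot" number tells which), for a name from the list of things; names that differ only in an ending like _2 or _b are one class to them, and where a whole thing is asked for, a point or a joint stands for the part that bears it (a point fixed in the world has none). Each returns a list of dicts, best first, with "confidence" (0 to 1); they miss things now and then, are a little off and sometimes report something else, mostly with a low value. They report only what shows in the picture. A call takes as long as a camera call. They do not tell look-alikes from the thing itself.
- vision.regions_of(name, picture): "region" (384x512 bool, what is visible of it) and "bbox" ([left, top, right, bottom] in pixels, round what is visible of it).
- vision.pinpoint(name, picture): "at" ([column, row] in pixels: a listed point, or the origin of a listed thing).
The state is a dict: "t": time; "q": joint angles; "joint_velocities": joint speeds; "effort": joint torques, N m; "eef_pos": TCP position; "tcp_rot": TCP orientation; "ft_force": force on the tool from outside, world axes, zero at the start; "wrist_torque": the same for the moment, N m; "opening": opening from 0.0 (shut) to 1.0 (fully open).
Only numpy, scipy, OpenCV 4.12 (cv2) and the standard library are available. Lean on these libraries where they do the work, as an engineer would, in place of code of your own. Each camera call takes 0.05 s, during which the arm holds its last target. There are 200 camera calls.

## Working session

There is one attempt and no reset: what is moved stays moved. The work goes in short steps, Python scripts to look and compute and a tool call to move; the robot and the scene stay as the last step left them, time stands still between calls to the robot, and variables do not carry over. Pictures are saved under pics/ and viewed, on a budget of 10 in all, crops included, one or two more only if the job needs it, and the job is handed in when it is done.

Besides the shell and the picture viewer there is one more tool, called after "Call:" as name(argument=value, ...) on one line, values as JSON. play_rows: Moves the arm, as the interface text tells. Its arguments: {"type":"object","properties":{"increments":{"type":"array"},"squeeze":{"type":"number"}},"required":["increments"]}

```bash
mkdir -p pics; ls; cat > h.py <<'E'
import numpy as np, cv2
from station import manip, vision
def ray(p,uv):
    K=np.array(p['mtx']);u=(np.atleast_2d(uv)-K[:2,2])/[K[0,0],K[1,1]]
    x=u.copy()
    for _ in range(20): x=u/(1+p['k1']*(x**2).sum(1,keepdims=True))
    return np.c_[x,np.ones(len(x))]
def RT(p): return cv2.Rodrigues(np.array(p['rvec'],float))[0],np.array(p['tvec'],float).ravel()
def at_z(p,uv,z):
    R,t=RT(p);d=ray(p,uv)@R;c=-R.T@t
    return c+d*((z-c[2])/d[:,2])[:,None]
def cloud(p,mask):
    r,c=np.nonzero(mask&(p['range_z']>0));R,t=RT(p)
    X=ray(p,np.c_[c,r])*p['range_z'][r,c][:,None]
    return (X-t)@R
def proj(p,X):
    R,t=RT(p);X=np.atleast_2d(X)@R.T+t;x=X[:,:2]/X[:,2:];x=x*(1+p['k1']*(x**2).sum(1,keepdims=True))
    K=np.array(p['mtx']);return x*[K[0,0],K[1,1]]+K[:2,2]
def save(p,n,crop=None,s=1):
    f=p['frame'][:,:,::-1]
    if crop: f=f[crop[1]:crop[3],crop[0]:crop[2]]
    cv2.imwrite('pics/'+n,cv2.resize(f,None,fx=s,fy=s,interpolation=cv2.INTER_CUBIC))
E
python3 - <<'E'
from h import *
np.set_printoptions(precision=3,suppress=True)
print(manip.read_state())
for cam in ['top','scene']:
    p=vision.read_camera(cam);save(p,cam+'0.png',s=1.5)
    R,t=RT(p);print(cam,-R.T@t)
    for n in ['red_cup','green_cup','yellow_cup','hook','crook','clamp','bit_case','brace','caster','jar','tin','wrench']:
        a=[(np.round(d['at']).tolist(),round(d['confidence'],2),at_z(p,d['at'],.003)[0][:2].round(3).tolist()) for d in vision.pinpoint(n,p)[:5]]
        print(n,a)
E
```

```text
pics
{'t': 0.0, 'q': array([ 1.507,  0.041,  0.084, -0.   , -1.616, -0.334]), 'joint_velocities': array([-0.   ,  0.001, -0.002,  0.002,  0.003, -0.001]), 'effort': array([  0.   , -36.82 ,  34.741,   6.933,  -0.005,  -0.   ]), 'eef_pos': array([0.232, 0.553, 0.23 ]), 'tcp_rot': array([ 3.078, -0.62 , -0.   ]), 'ft_force': array([ 0.684, -0.242, -0.463]), 'wrist_torque': array([ 0.015, -0.038, -0.018]), 'opening': 0.9995339779871872}
top [ 0.43  -0.028  1.115]
red_cup [([236.0, 124.0], 0.93, [0.795, 0.049]), ([263.0, 200.0], 0.75, [0.55, -0.042]), ([282.0, 120.0], 0.68, [0.809, -0.1]), ([274.0, 168.0], 0.55, [0.651, -0.078])]
green_cup [([341.0, 213.0], 0.82, [0.513, -0.285]), ([402.0, 261.0], 0.24, [0.371, -0.467])]
yellow_cup [([337.0, 215.0], 0.54, [0.507, -0.273])]
hook []
crook [([194.0, 170.0], 0.69, [0.642, 0.179]), ([239.0, 129.0], 0.55, [0.779, 0.036])]
clamp [([128.0, 166.0], 0.69, [0.652, 0.387])]
bit_case [([107.0, 225.0], 0.61, [0.463, 0.442])]
brace [([401.0, 260.0], 0.54, [0.372, -0.463]), ([301.0, 154.0], 0.5, [0.699, -0.162])]
caster [([128.0, 164.0], 0.6, [0.657, 0.
[... 248 characters left out ...]
[0.552, -0.052]), ([309.0, 238.0], 0.56, [0.786, 0.04]), ([270.0, 259.0], 0.55, [0.814, -0.099])]
green_cup [([175.0, 203.0], 0.6, [0.479, -0.262])]
yellow_cup [([171.0, 213.0], 0.79, [0.522, -0.285])]
hook [([304.0, 164.0], 0.93, [0.442, 0.228]), ([355.0, 158.0], 0.55, [0.48, 0.426])]
crook [([321.0, 193.0], 0.83, [0.615, 0.188]), ([358.0, 206.0], 0.3, [0.723, 0.259])]
clamp [([377.0, 186.0], 0.8, [0.659, 0.385])]
bit_case [([356.0, 158.0], 0.68, [0.481, 0.43])]
brace []
caster [([186.0, 256.0], 0.85, [0.715, -0.297])]
jar [([114.0, 251.0], 0.92, [0.619, -0.47])]
tin [([360.0, 208.0], 0.69, [0.733, 0.26]), ([323.0, 191.0], 0.33, [0.61, 0.199])]
wrench [([105.0, 201.0], 0.5, [0.38, -0.459])]
```

View pics/top0.png

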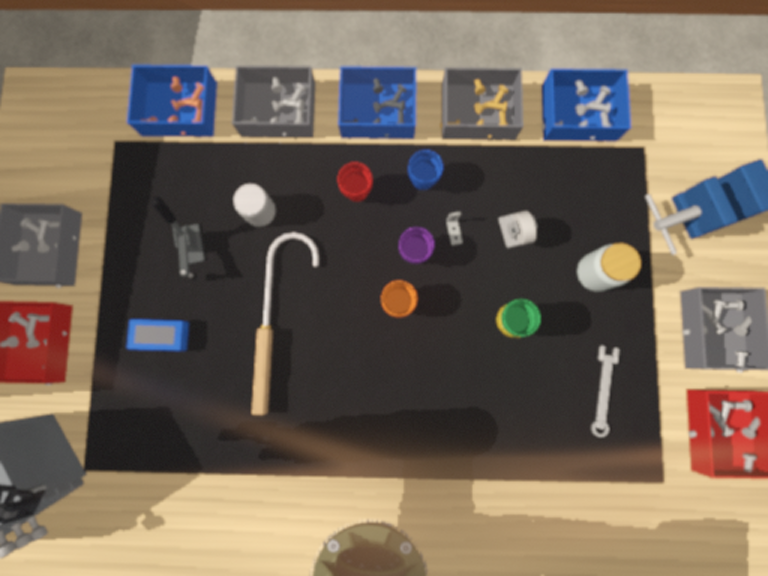

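View pics/scene0.png

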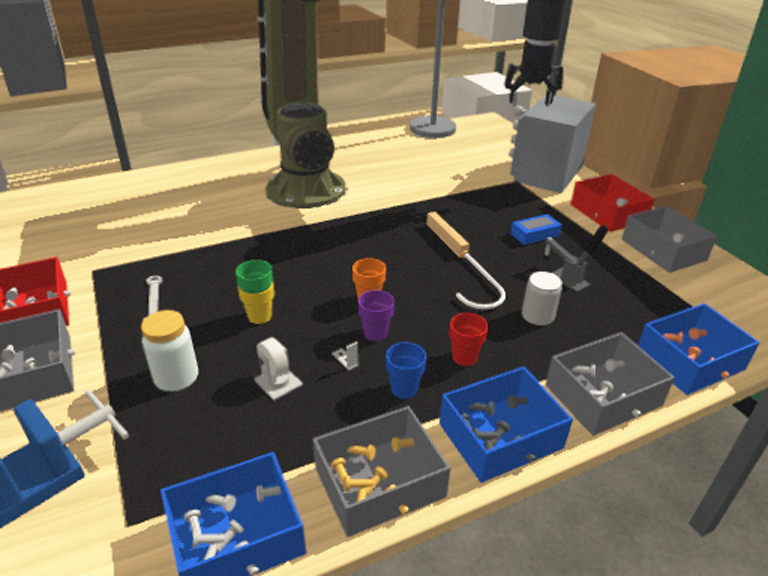

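Top view: there is only one red cup-shaped thing, at (355,180) in the 1.5x picture. The look-alikes are blue (425,168), purple (416,244) and orange (400,298). The stack is at (520,318). The hook lies with its handle at (262,370) and its crook at (293,260), pointing away from the robot. Next I'll confirm the red cup in a crop and measure.

```bash
cat >> h.py <<'E'
def hsvmask(p,h0,h1,s=90,v=40):
    H=cv2.cvtColor(p['frame'],cv2.COLOR_RGB2HSV);h=H[:,:,0].astype(int)
    m=((h>=h0)&(h<=h1)) if h0<=h1 else ((h>=h0)|(h<=h1))
    return m&(H[:,:,1]>s)&(H[:,:,2]>v)
def circ(P):
    A=np.c_[2*P,np.ones(len(P))];s=np.linalg.lstsq(A,(P**2).sum(1),rcond=None)[0]
    return s[:2],np.sqrt(s[2]+s[0]**2+s[1]**2)
def rim(p,mask,z):
    "outer contour of cup rim, bright colour region: cloud near rim height, circle fit"
    X=cloud(p,mask);X=X[abs(X[:,2]-z)<.008]
    hull=cv2.convexHull(X[:,:2].astype(np.float32))[:,0];return circ(hull.astype(float)),len(X)
E
python3 - <<'E'
from h import *
np.set_printoptions(precision=4,suppress=True)
for cam in ['top','scene']:
    p=vision.read_camera(cam)
    for n in ['red_cup','green_cup','hook']:
        for d in vision.regions_of(n,p)[:6]:
            m=d['region'];col=np.median(p['frame'][m],axis=0)
            X=cloud(p,m)
            print(cam,n,round(d['confidence'],2),d['bbox'],col,m.sum(),'zmax',np.percentile(X[:,2],[2,50,98]),'xy',np.median(X[:,:2],axis=0))
            if 'cup' in n: 
                z=.085 if n=='red_cup' else .119
                try: print('   rim',rim(p,m,z))
                except Exception as e: print(e)
            elif cam=='top':
                c,r,_=0,0,0
                hd=X[(X[:,2]>.03)]; print('handle',len(hd),hd[:,:2].mean(0),hd.min(0),hd.max(0))
                U,S,V=np.linalg.svd(hd[:,:2]-hd[:,:2].mean(0)); print('dir',V[0],np.degrees(np.arctan2(V[0,1],V[0,0])))
    if cam=='top': save(p,'red1.png',(200,80,330,230),4)
E
```

```text
top red_cup 0.78 [273.0, 101.9, 297.9, 128.1] [ 44.  73. 133.] 485 zmax [0.0025 0.0514 0.0868] xy [ 0.8213 -0.1009]
   rim ((array([ 0.8129, -0.0985]), np.float64(0.033625728322965315)), 95)
top red_cup 0.58 [222.8, 108.5, 247.9, 134.7] [149.  40.  38.] 444 zmax [0.0189 0.0509 0.0868] xy [0.7937 0.0429]
   rim ((array([0.7848, 0.0426]), np.float64(0.033121905916606215)), 78)
top red_cup 0.56 [264.9, 151.7, 290.9, 174.4] [100.  54. 114.] 464 zmax [0.0032 0.0424 0.0866] xy [ 0.6602 -0.0836]
   rim ((array([ 0.6537, -0.0813]), np.float64(0.03341720028363691)), 82)
top red_cup 0.56 [256.2, 188.7, 275.4, 209.6] [177.  99.  42.] 440 zmax [0.0338 0.0411 0.087 ] xy [ 0.5499 -0.0484]
   rim ((array([ 0.5464, -0.0487]), np.float64(0.033369103391124956)), 77)
top green_cup 0.86 [331.2, 200.1, 357.7, 222.1] [ 55. 125.  71.] 499 zmax [0.0683 0.0818 0.1209] xy [ 0.5119 -0.2834]
   rim ((array([ 0.5104, -0.2753]), np.float64(0.033383431159353875)), 98)
top green_cup 0.56 [167.2, 157.3, 202.8, 274.0] [216. 186. 140.] 617 zmax [0.0166 0.038  0.043 ] xy [0.4281 0.2193]
'NoneType' object is not subscri
[... 765 characters left out ...]
9]), np.float64(0.04678130634623499)), 97)
scene red_cup 0.59 [259.4, 226.7, 283.1, 263.3] [ 29.  59. 118.] 794 zmax [0.0068 0.0602 0.0846] xy [ 0.819  -0.1029]
   rim ((array([ 0.8148, -0.1019]), np.float64(0.034086672844462304)), 153)
scene green_cup 0.6 [156.7, 170.6, 181.1, 196.2] [ 39. 107.  55.] 437 zmax [0.0817 0.1029 0.119 ] xy [ 0.5023 -0.279 ]
   rim ((array([ 0.5124, -0.2793]), np.float64(0.03433879538134747)), 118)
scene green_cup 0.36 [346.6, 179.2, 372.6, 217.3] [125. 122. 116.] 753 zmax [0.0065 0.066  0.0942] xy [0.757  0.2311]
'NoneType' object is not subscriptable
scene hook 0.85 [287.8, 141.7, 338.9, 204.7] [179. 156. 125.] 618 zmax [0.0019 0.019  0.0401] xy [0.4774 0.211 ]
```

View pics/red1.png

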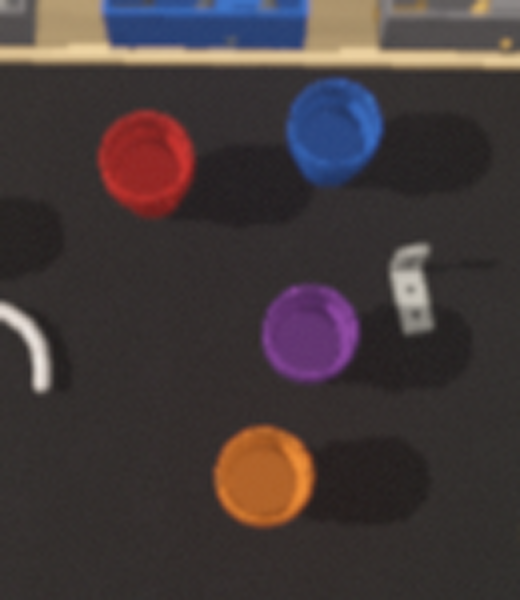

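The crop confirms it: the red cup is at (146,160) in the crop, world about (0.786, 0.041), and it is the only red one. Hook origin is about (0.437, 0.222) with yaw -0.8°. I'll go to the handle near its centre of mass.

Call:
play_rows(increments=[{"tx": 195,"ty": -331,"tz": -60,"az": 0.385,"gripper": 0},{"tx": 195,"ty": -331,"tz": -60,"az": 0.385,"gripper": 0},{"tx": 195,"ty": -331,"tz": -60,"az": 0.385,"gripper": 0},{"tx": 195,"ty": -331,"tz": -60,"az": 0.385,"gripper": 0},{"tx": 195,"ty": -331,"tz": -60,"az": 0.385,"gripper": 0},{"tx": 195,"ty": -331,"tz": -60,"az": 0.385,"gripper": 0},{"tx": 195,"ty": -331,"tz": -60,"az": 0.385,"gripper": 0},{"tx": 195,"ty": -331,"tz": -60,"az": 0.385,"gripper": 0},{"tx": 195,"ty": -331,"tz": -60,"az": 0.385,"gripper": 0},{"tx": 195,"ty": -331,"tz": -100,"az": 0.385,"gripper": 0},{"tx": 195,"ty": -331,"tz": -130,"az": 0.385,"gripper": 0},{"tx": 195,"ty": -331,"tz": -130,"az": 0.385,"gripper": 0}])

```text
invalid input
```

```bash
python3 - <<'E'
from h import *
s=manip.read_state();print(s['t'],s['eef_pos'],s['tcp_rot'],s['q'],s['ft_force'])
p=vision.read_camera('wrist');save(p,'w1.png',s=1.2)
for d in vision.regions_of('hook',p)[:2]:
    X=cloud(p,d['region']);hd=X[X[:,2]>.03];U,S,V=np.linalg.svd(hd[:,:2]-hd[:,:2].mean(0),full_matrices=False);print(d['confidence'],d['bbox'],hd.mean(0),hd.min(0),hd.max(0),V[0])
E
```

```text
1.7 [0.23241323 0.55312937 0.23126567] [ 3.07955227e+00 -6.20794057e-01  9.34100282e-06] [ 1.50668425e+00  4.01798821e-02  8.47897058e-02 -6.45492734e-06
 -1.61549794e+00 -3.33728048e-01] [-0.75195193 -0.43191647  0.46705591]
```

Call:
play_rows(increments=[{"ax": 0,"ay": 0,"az": 0.385,"tx": 195,"ty": -331,"tz": -60,"gripper": 0},{"ax": 0,"ay": 0,"az": 0.385,"tx": 195,"ty": -331,"tz": -60,"gripper": 0},{"ax": 0,"ay": 0,"az": 0.385,"tx": 195,"ty": -331,"tz": -60,"gripper": 0},{"ax": 0,"ay": 0,"az": 0.385,"tx": 195,"ty": -331,"tz": -60,"gripper": 0},{"ax": 0,"ay": 0,"az": 0.385,"tx": 195,"ty": -331,"tz": -60,"gripper": 0},{"ax": 0,"ay": 0,"az": 0.385,"tx": 195,"ty": -331,"tz": -60,"gripper": 0},{"ax": 0,"ay": 0,"az": 0.385,"tx": 195,"ty": -331,"tz": -60,"gripper": 0},{"ax": 0,"ay": 0,"az": 0.385,"tx": 195,"ty": -331,"tz": -60,"gripper": 0},{"ax": 0,"ay": 0,"az": 0.385,"tx": 195,"ty": -331,"tz": -60,"gripper": 0},{"ax": 0,"ay": 0,"az": 0.385,"tx": 195,"ty": -331,"tz": -100,"gripper": 0},{"ax": 0,"ay": 0,"az": 0.385,"tx": 195,"ty": -331,"tz": -130,"gripper": 0},{"ax": 0,"ay": 0,"az": 0.385,"tx": 195,"ty": -331,"tz": -130,"gripper": 0}], squeeze=80)

```text
t: 2.8
eef_pos: [0.4247, 0.2189, 0.0943]
tcp_rot: [3.136, -0.025, -0.014]
ft_force: [-0.9, -0.7, -1.3]
opening: 0.999
```

Call:
play_rows(increments=[{"ax": 0,"ay": 0,"az": 0,"tx": 0,"ty": 0,"tz": -30,"gripper": 0},{"ax": 0,"ay": 0,"az": 0,"tx": 0,"ty": 0,"tz": -60,"gripper": 0},{"ax": 0,"ay": 0,"az": 0,"tx": 0,"ty": 0,"tz": -80,"gripper": 0},{"ax": 0,"ay": 0,"az": 0,"tx": 0,"ty": 0,"tz": -91,"gripper": 0},{"ax": 0,"ay": 0,"az": 0,"tx": 0,"ty": 0,"tz": -91,"gripper": 100},{"ax": 0,"ay": 0,"az": 0,"tx": 0,"ty": 0,"tz": -91,"gripper": 255},{"ax": 0,"ay": 0,"az": 0,"tx": 0,"ty": 0,"tz": -91,"gripper": 255},{"ax": 0,"ay": 0,"az": 0,"tx": 0,"ty": 0,"tz": -91,"gripper": 255},{"ax": 0,"ay": 0,"az": 0,"tx": 0,"ty": 0,"tz": -91,"gripper": 255},{"ax": 0,"ay": 0,"az": 0,"tx": 0,"ty": 0,"tz": -91,"gripper": 255},{"ax": 0,"ay": 0,"az": 0,"tx": 0,"ty": 0,"tz": -91,"gripper": 255},{"ax": 0,"ay": 0,"az": 0,"tx": 0,"ty": 0,"tz": -91,"gripper": 255}], squeeze=80)

```text
t: 3.8
eef_pos: [0.4282, 0.2228, 0.012]
tcp_rot: [-3.14, 0.02, -0.003]
ft_force: [-1.5, -0.2, 6.0]
opening: 0.267
```

Call:
play_rows(increments=[{"ax": 0,"ay": 0,"az": 0,"tx": 0,"ty": 0,"tz": 15,"gripper": 255},{"ax": 0,"ay": 0,"az": 0,"tx": 0,"ty": 0,"tz": 40,"gripper": 255},{"ax": 0,"ay": 0,"az": 0,"tx": 0,"ty": 0,"tz": 70,"gripper": 255},{"ax": 0,"ay": 0,"az": 0,"tx": 0,"ty": 0,"tz": 100,"gripper": 255},{"ax": 0,"ay": 0,"az": 0,"tx": 10,"ty": -10,"tz": 120,"gripper": 255},{"ax": 0,"ay": 0,"az": 0,"tx": 30,"ty": -30,"tz": 125,"gripper": 255},{"ax": 0,"ay": 0,"az": 0,"tx": 55,"ty": -55,"tz": 125,"gripper": 255},{"ax": 0,"ay": 0,"az": 0,"tx": 85,"ty": -80,"tz": 125,"gripper": 255},{"ax": 0,"ay": 0,"az": 0,"tx": 115,"ty": -105,"tz": 125,"gripper": 255},{"ax": 0,"ay": 0,"az": 0,"tx": 138,"ty": -121,"tz": 125,"gripper": 255},{"ax": 0,"ay": 0,"az": 0,"tx": 150,"ty": -130,"tz": 125,"gripper": 255},{"ax": 0,"ay": 0,"az": 0,"tx": 150,"ty": -130,"tz": 125,"gripper": 255}], squeeze=80)

```text
t: 4.8
eef_pos: [0.5785, 0.0898, 0.1335]
tcp_rot: [3.14, -0.026, -0.004]
ft_force: [-0.7, 1.5, -2.4]
opening: 0.269
```

```bash
cat > m.py <<'E'
from h import *
np.set_printoptions(precision=4,suppress=True)
s=manip.read_state();print(s['t'],s['eef_pos'],s['tcp_rot'],s['ft_force'],s['opening'])
p=vision.read_camera('top');save(p,'hk_%.1f.png'%s['t'],(150,60,350,210),4)
m=hsvmask(p,172,8,110,60);m[:, :200]=0;m[:,330:]=0;m[:70]=0;m[230:]=0
X=cloud(p,m);print('red',len(X),rim(p,m,.085) if len(X) else '')
# metal rod: points in the crook neighbourhood with low saturation, bright
H=cv2.cvtColor(p['frame'],cv2.COLOR_RGB2HSV);g=(H[:,:,1]<60)&(H[:,:,2]>130);g[:75]=0
X=cloud(p,g);c=s['eef_pos']+[.20935,-.0504,0]
k=(np.hypot(*(X[:,:2]-c[:2]).T)<.07)&(X[:,2]>.008);X=X[k];print('rod z',np.percentile(X[:,2],[5,50,95]))
a=X[X[:,0]>c[0]+.005];print('crook fit',circ(a[:,:2]),len(a),'expected',c[:2])
E
python3 m.py
```

```text
4.8 [0.5785 0.0898 0.1335] [ 3.1401 -0.0257 -0.0042] [-0.7153  1.516  -2.4202] 0.26920254406526845
red 552 ((array([0.7849, 0.0427]), np.float64(0.03355655160104697)), 87)
rod z [0.1361 0.14   0.1433]
crook fit (array([0.7873, 0.0389]), np.float64(0.04631294006096902)) 163 expected [0.7879 0.0394]
```

Call:
play_rows(increments=[{"ax": 0,"ay": 0,"az": 0,"tx": -2,"ty": 3,"tz": 0,"gripper": 255},{"ax": 0,"ay": 0,"az": 0,"tx": -2,"ty": 3,"tz": -8,"gripper": 255},{"ax": 0,"ay": 0,"az": 0,"tx": -2,"ty": 3,"tz": -20,"gripper": 255},{"ax": 0,"ay": 0,"az": 0,"tx": -2,"ty": 3,"tz": -34,"gripper": 255},{"ax": 0,"ay": 0,"az": 0,"tx": -2,"ty": 3,"tz": -48,"gripper": 255},{"ax": 0,"ay": 0,"az": 0,"tx": -2,"ty": 3,"tz": -62,"gripper": 255},{"ax": 0,"ay": 0,"az": 0,"tx": -2,"ty": 3,"tz": -76,"gripper": 255},{"ax": 0,"ay": 0,"az": 0,"tx": -2,"ty": 3,"tz": -90,"gripper": 255},{"ax": 0,"ay": 0,"az": 0,"tx": -2,"ty": 3,"tz": -102,"gripper": 255},{"ax": 0,"ay": 0,"az": 0,"tx": -2,"ty": 3,"tz": -109,"gripper": 255},{"ax": 0,"ay": 0,"az": 0,"tx": -2,"ty": 3,"tz": -112,"gripper": 255},{"ax": 0,"ay": 0,"az": 0,"tx": -2,"ty": 3,"tz": -112,"gripper": 255}], squeeze=80)

```text
t: 5.85
eef_pos: [0.5748, 0.0952, 0.0224]
tcp_rot: [3.141, -0.019, -0.002]
ft_force: [0.4, 0.3, -3.1]
opening: 0.265
```

```bash
python3 m.py; ls pics
```

```text
5.85 [0.5748 0.0952 0.0224] [ 3.1409 -0.0195 -0.0018] [ 0.445   0.2949 -3.0643] 0.2649774388834142
red 525 ((array([0.785 , 0.0424]), np.float64(0.033503168551598995)), 86)
rod z [0.0263 0.0293 0.0332]
crook fit (array([0.7893, 0.0451]), np.float64(0.04530084090844786)) 50 expected [0.7842 0.0448]
hk_4.8.png
hk_5.8.png
red1.png
scene0.png
top0.png
w1.png
```

Call:
play_rows(increments=[{"ax": 0,"ay": 0,"az": 0,"tx": -4,"ty": -1,"tz": 0,"gripper": 255},{"ax": 0,"ay": 0,"az": 0,"tx": -9,"ty": -2,"tz": 0,"gripper": 255},{"ax": 0,"ay": 0,"az": 0,"tx": -13,"ty": -2,"tz": 0,"gripper": 255},{"ax": 0,"ay": 0,"az": 0,"tx": -16,"ty": -2,"tz": 0,"gripper": 255},{"ax": 0,"ay": 0,"az": 0,"tx": -20,"ty": -2,"tz": 0,"gripper": 255},{"ax": 0,"ay": 0,"az": 0,"tx": -25,"ty": -2,"tz": 0,"gripper": 255},{"ax": 0,"ay": 0,"az": 0,"tx": -31,"ty": -2,"tz": 0,"gripper": 255},{"ax": 0,"ay": 0,"az": 0,"tx": -38,"ty": -2,"tz": 0,"gripper": 255},{"ax": 0,"ay": 0,"az": 0,"tx": -46,"ty": -2,"tz": 0,"gripper": 255},{"ax": 0,"ay": 0,"az": 0,"tx": -54,"ty": -2,"tz": 0,"gripper": 255},{"ax": 0,"ay": 0,"az": 0,"tx": -62,"ty": -2,"tz": 0,"gripper": 255},{"ax": 0,"ay": 0,"az": 0,"tx": -68,"ty": -2,"tz": 0,"gripper": 255}], squeeze=80)

```text
t: 6.9
eef_pos: [0.5064, 0.0932, 0.0233]
tcp_rot: [-3.141, 0.02, 0.0]
ft_force: [1.2, 0.5, -3.3]
opening: 0.268
```

```bash
python3 m.py
```

```text
6.9 [0.5064 0.0932 0.0233] [-3.1414  0.0198  0.0001] [ 1.191   0.4758 -3.331 ] 0.2678267416817579
red 512 ((array([0.7306, 0.0429]), np.float64(0.03310609963262311)), 77)
rod z [0.0269 0.0307 0.0332]
crook fit (array([0.7187, 0.0433]), np.float64(0.04640635550465511)) 47 expected [0.7157 0.0428]
```

Call:
play_rows(increments=[{"ax": 0,"ay": 0,"az": 0,"tx": -5,"ty": 0,"tz": 0,"gripper": 255},{"ax": 0,"ay": 0,"az": 0,"tx": -13,"ty": 0,"tz": 0,"gripper": 255},{"ax": 0,"ay": 0,"az": 0,"tx": -22,"ty": 0,"tz": 0,"gripper": 255},{"ax": 0,"ay": 0,"az": 0,"tx": -31,"ty": 0,"tz": 0,"gripper": 255},{"ax": 0,"ay": 0,"az": 0,"tx": -40,"ty": 0,"tz": 0,"gripper": 255},{"ax": 0,"ay": 0,"az": 0,"tx": -49,"ty": 0,"tz": 0,"gripper": 255},{"ax": 0,"ay": 0,"az": 0,"tx": -58,"ty": 0,"tz": 0,"gripper": 255},{"ax": 0,"ay": 0,"az": 0,"tx": -66,"ty": 0,"tz": 0,"gripper": 255},{"ax": 0,"ay": 0,"az": 0,"tx": -73,"ty": 0,"tz": 0,"gripper": 255},{"ax": 0,"ay": 0,"az": 0,"tx": -78,"ty": 0,"tz": 0,"gripper": 255},{"ax": 0,"ay": 0,"az": 0,"tx": -80,"ty": 0,"tz": 0,"gripper": 255},{"ax": 0,"ay": 0,"az": 0,"tx": -80,"ty": 0,"tz": 0,"gripper": 255}], squeeze=80)

```text
t: 7.95
eef_pos: [0.4271, 0.0932, 0.0233]
tcp_rot: [-3.141, 0.02, -0.0]
ft_force: [0.6, 0.1, -3.1]
opening: 0.267
```

```bash
python3 m.py
```

```text
7.95 [0.4271 0.0932 0.0233] [-3.1414  0.0195 -0.0002] [ 0.6417  0.0536 -3.1482] 0.2669851705567036
red 514 ((array([0.6511, 0.0427]), np.float64(0.03319256426220158)), 73)
rod z [0.0267 0.0305 0.0341]
crook fit (array([0.6386, 0.043 ]), np.float64(0.046377831261808986)) 45 expected [0.6364 0.0428]
```

Call:
play_rows(increments=[{"ax": 0,"ay": 0,"az": 0,"tx": 7,"ty": 0,"tz": 0,"gripper": 255},{"ax": 0,"ay": 0,"az": 0,"tx": 14,"ty": 0,"tz": 0,"gripper": 255},{"ax": 0,"ay": 0,"az": 0,"tx": 14,"ty": 0,"tz": 0,"gripper": 255},{"ax": 0,"ay": 0,"az": 0,"tx": 14,"ty": 0,"tz": 8,"gripper": 255},{"ax": 0,"ay": 0,"az": 0,"tx": 14,"ty": 0,"tz": 20,"gripper": 255},{"ax": 0,"ay": 0,"az": 0,"tx": 14,"ty": 0,"tz": 35,"gripper": 255},{"ax": 0,"ay": 0,"az": 0,"tx": 14,"ty": 0,"tz": 50,"gripper": 255},{"ax": 0,"ay": 0,"az": 0,"tx": 14,"ty": 0,"tz": 65,"gripper": 255},{"ax": 0,"ay": 0,"az": 0,"tx": 14,"ty": 0,"tz": 80,"gripper": 255},{"ax": 0,"ay": 0,"az": 0,"tx": 14,"ty": 0,"tz": 95,"gripper": 255},{"ax": 0,"ay": 0,"az": 0,"tx": 14,"ty": 0,"tz": 108,"gripper": 255},{"ax": 0,"ay": 0,"az": 0,"tx": 14,"ty": 0,"tz": 112,"gripper": 255}], squeeze=80)

```text
t: 9.0
eef_pos: [0.4425, 0.0935, 0.1388]
tcp_rot: [-3.14, 0.02, -0.007]
ft_force: [0.2, -0.1, -2.4]
opening: 0.266
```

Call:
play_rows(increments=[{"ax": 0,"ay": 0,"az": 0,"tx": 0,"ty": 10,"tz": 0,"gripper": 255},{"ax": 0,"ay": 0,"az": 0,"tx": -4,"ty": 35,"tz": 0,"gripper": 255},{"ax": 0,"ay": 0,"az": 0,"tx": -8,"ty": 65,"tz": 0,"gripper": 255},{"ax": 0,"ay": 0,"az": 0,"tx": -14,"ty": 95,"tz": 0,"gripper": 255},{"ax": 0,"ay": 0,"az": 0,"tx": -14,"ty": 118,"tz": 0,"gripper": 255},{"ax": 0,"ay": 0,"az": 0,"tx": -14,"ty": 128,"tz": -15,"gripper": 255},{"ax": 0,"ay": 0,"az": 0,"tx": -14,"ty": 128,"tz": -40,"gripper": 255},{"ax": 0,"ay": 0,"az": 0,"tx": -14,"ty": 128,"tz": -70,"gripper": 255},{"ax": 0,"ay": 0,"az": 0,"tx": -14,"ty": 128,"tz": -95,"gripper": 255},{"ax": 0,"ay": 0,"az": 0,"tx": -14,"ty": 128,"tz": -110,"gripper": 255},{"ax": 0,"ay": 0,"az": 0,"tx": -14,"ty": 128,"tz": -116,"gripper": 255},{"ax": 0,"ay": 0,"az": 0,"tx": -14,"ty": 128,"tz": -116,"gripper": 255}], squeeze=80)

```text
t: 10.0
eef_pos: [0.4263, 0.2204, 0.0172]
tcp_rot: [3.139, -0.02, -0.004]
ft_force: [-0.0, -0.4, -3.4]
opening: 0.266
```

```bash
python3 m.py
```

```text
10.0 [0.4263 0.2204 0.0172] [ 3.1385 -0.02   -0.0045] [-0.0098 -0.3744 -3.3513] 0.26582194416578736
red 532 ((array([0.6512, 0.0426]), np.float64(0.033170211102670995)), 74)
rod z [0.0194 0.0237 0.0275]
crook fit (array([0.6357, 0.1698]), np.float64(0.04643016432492743)) 138 expected [0.6356 0.17  ]
```

Call:
play_rows(increments=[{"ax": 0,"ay": 0,"az": 0,"tx": 0,"ty": 0,"tz": -3,"gripper": 255},{"ax": 0,"ay": 0,"az": 0,"tx": 0,"ty": 0,"tz": -5,"gripper": 255},{"ax": 0,"ay": 0,"az": 0,"tx": 0,"ty": 0,"tz": -7,"gripper": 255},{"ax": 0,"ay": 0,"az": 0,"tx": 0,"ty": 0,"tz": -7,"gripper": 255}], squeeze=80)

```text
t: 10.38
eef_pos: [0.4275, 0.2213, 0.0124]
tcp_rot: [-3.141, 0.02, -0.0]
ft_force: [-0.6, -0.6, -2.9]
opening: 0.265
```

Call:
play_rows(increments=[{"ax": 0,"ay": 0,"az": 0,"tx": 0,"ty": 0,"tz": -1,"gripper": 255},{"ax": 0,"ay": 0,"az": 0,"tx": 0,"ty": 0,"tz": -2,"gripper": 255},{"ax": 0,"ay": 0,"az": 0,"tx": 0,"ty": 0,"tz": -2,"gripper": 255}], squeeze=80)

```text
t: 10.63
eef_pos: [0.4279, 0.2214, 0.012]
tcp_rot: [-3.141, 0.02, -0.002]
ft_force: [-4.8, -1.8, 6.0]
opening: 0.267
```

Call:
play_rows(increments=[{"ax": 0,"ay": 0,"az": 0,"tx": 0,"ty": 0,"tz": 1,"gripper": 120},{"ax": 0,"ay": 0,"az": 0,"tx": 0,"ty": 0,"tz": 1,"gripper": 0},{"ax": 0,"ay": 0,"az": 0,"tx": 0,"ty": 0,"tz": 1,"gripper": 0},{"ax": 0,"ay": 0,"az": 0,"tx": 0,"ty": 0,"tz": 1,"gripper": 0},{"ax": 0,"ay": 0,"az": 0,"tx": 0,"ty": 0,"tz": 1,"gripper": 0},{"ax": 0,"ay": 0,"az": 0,"tx": 0,"ty": 0,"tz": 1,"gripper": 0},{"ax": 0,"ay": 0,"az": 0,"tx": 0,"ty": 0,"tz": 10,"gripper": 0},{"ax": 0,"ay": 0,"az": 0,"tx": 0,"ty": 0,"tz": 40,"gripper": 0},{"ax": 0,"ay": 0,"az": 0,"tx": 0,"ty": 0,"tz": 80,"gripper": 0},{"ax": 0,"ay": 0,"az": 0,"tx": 0,"ty": 0,"tz": 120,"gripper": 0},{"ax": 0,"ay": 0,"az": 0,"tx": 0,"ty": 0,"tz": 160,"gripper": 0},{"ax": 0,"ay": 0,"az": 0,"tx": 0,"ty": 0,"tz": 170,"gripper": 0}], squeeze=80)

```text
t: 11.63
eef_pos: [0.4296, 0.222, 0.1888]
tcp_rot: [-3.135, 0.02, -0.015]
ft_force: [0.0, 0.9, 1.1]
opening: 1.0
```

Call:
play_rows(increments=[{"ax": 0,"ay": 0,"az": 0,"tx": 20,"ty": -16,"tz": 0,"gripper": 0},{"ax": 0,"ay": 0,"az": 0,"tx": 50,"ty": -40,"tz": 0,"gripper": 0},{"ax": 0,"ay": 0,"az": 0,"tx": 80,"ty": -64,"tz": 0,"gripper": 0},{"ax": 0,"ay": 0,"az": 0,"tx": 110,"ty": -88,"tz": 0,"gripper": 0},{"ax": 0,"ay": 0,"az": 0,"tx": 140,"ty": -112,"tz": 0,"gripper": 0},{"ax": 0,"ay": 0,"az": 0,"tx": 170,"ty": -136,"tz": 0,"gripper": 0},{"ax": 0,"ay": 0,"az": 0,"tx": 200,"ty": -160,"tz": 0,"gripper": 0},{"ax": 0,"ay": 0,"az": 0,"tx": 217,"ty": -174,"tz": 0,"gripper": 0},{"ax": 0,"ay": 0,"az": 0,"tx": 223,"ty": -179,"tz": 0,"gripper": 0},{"ax": 0,"ay": 0,"az": 0,"tx": 223,"ty": -179,"tz": 0,"gripper": 0}])

```text
t: 12.47
eef_pos: [0.6512, 0.0405, 0.1795]
tcp_rot: [3.141, -0.024, -0.002]
ft_force: [0.2, 0.8, 0.0]
opening: 1.0
```

```bash
python3 - <<'E'
from h import *
np.set_printoptions(precision=4,suppress=True)
s=manip.read_state();print(s['t'],s['eef_pos'],s['tcp_rot'],s['ft_force'],s['opening'])
p=vision.read_camera('wrist');save(p,'w2.png',s=1.3)
R,t=RT(p);print('cam',-R.T@t,(R.T)[:,2])
m=hsvmask(p,172,8,110,50)
X=cloud(p,m);print(len(X),np.percentile(X,[1,50,99],axis=0))
k=abs(X[:,2]-.085)<.006;print(rim(p,m,.085))
P=X[k][:,:2];print(P.min(0),P.max(0),(P.min(0)+P.max(0))/2)
E
```

```text
12.4667 [0.6512 0.0405 0.1795] [ 3.1406 -0.0241 -0.0021] [0.1968 0.7787 0.0228] 1.0003531867338509
cam [0.7238 0.0399 0.3224] [-0.2854  0.0041 -0.9584]
6891 [[ 0.5799 -0.0019  0.0026]
 [ 0.6424  0.0427  0.0513]
 [ 0.6849  0.0853  0.0865]]
((array([0.6516, 0.0425]), np.float64(0.03364744296104292)), 1337)
[0.618  0.0096] [0.6855 0.0761] [0.6517 0.0428]
```

View pics/w2.png

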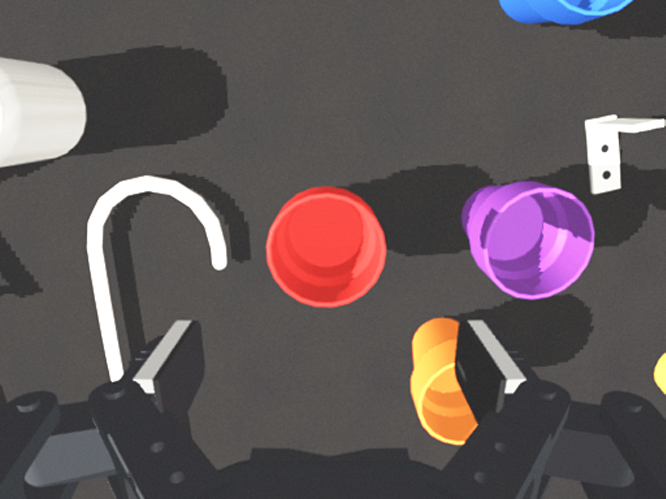

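Wrist view: the red cup is upright at (326,247), matching the other measurements at (0.6516, 0.0426). The hook lies flat on the left with its tip at (220,265), clear of the fingers. Now I'll take the cup by its rim band.

Call:
play_rows(increments=[{"ax": 0,"ay": 0,"az": 0.01,"tx": 1,"ty": 0,"tz": -30,"gripper": 0},{"ax": 0,"ay": 0,"az": 0.01,"tx": 1,"ty": 0,"tz": -60,"gripper": 0},{"ax": 0,"ay": 0,"az": 0.01,"tx": 1,"ty": 0,"tz": -85,"gripper": 0},{"ax": 0,"ay": 0,"az": 0.01,"tx": 1,"ty": 0,"tz": -105,"gripper": 0},{"ax": 0,"ay": 0,"az": 0.01,"tx": 1,"ty": 0,"tz": -120,"gripper": 0},{"ax": 0,"ay": 0,"az": 0.01,"tx": 1,"ty": 0,"tz": -127,"gripper": 0},{"ax": 0,"ay": 0,"az": 0.01,"tx": 1,"ty": 0,"tz": -127,"gripper": 0},{"ax": 0,"ay": 0,"az": 0.01,"tx": 1,"ty": 0,"tz": -127,"gripper": 40},{"ax": 0,"ay": 0,"az": 0.01,"tx": 1,"ty": 0,"tz": -127,"gripper": 80},{"ax": 0,"ay": 0,"az": 0.01,"tx": 1,"ty": 0,"tz": -127,"gripper": 120},{"ax": 0,"ay": 0,"az": 0.01,"tx": 1,"ty": 0,"tz": -127,"gripper": 120},{"ax": 0,"ay": 0,"az": 0.01,"tx": 1,"ty": 0,"tz": -127,"gripper": 120}], squeeze=40)

```text
t: 13.52
eef_pos: [0.6526, 0.0426, 0.0557]
tcp_rot: [-3.141, 0.004, -0.006]
ft_force: [-0.6, 1.3, 5.7]
opening: 0.786
```

Call:
play_rows(increments=[{"ax": 0,"ay": 0,"az": 0,"tx": 0,"ty": 0,"tz": 5,"gripper": 120},{"ax": 0,"ay": 0,"az": 0,"tx": 0,"ty": 0,"tz": 15,"gripper": 120},{"ax": 0,"ay": 0,"az": 0,"tx": 0,"ty": 0,"tz": 32,"gripper": 120},{"ax": 0,"ay": 0,"az": 0,"tx": 0,"ty": 0,"tz": 52,"gripper": 120},{"ax": 0,"ay": 0,"az": 0,"tx": 0,"ty": 0,"tz": 72,"gripper": 120},{"ax": 0,"ay": 0,"az": 0,"tx": 0,"ty": 0,"tz": 92,"gripper": 120},{"ax": 0,"ay": 0,"az": 0,"tx": 0,"ty": 0,"tz": 112,"gripper": 120},{"ax": 0,"ay": 0,"az": 0,"tx": 0,"ty": 0,"tz": 130,"gripper": 120},{"ax": 0,"ay": 0,"az": 0,"tx": 0,"ty": 0,"tz": 145,"gripper": 120},{"ax": 0,"ay": 0,"az": 0,"tx": 0,"ty": 0,"tz": 155,"gripper": 120},{"ax": 0,"ay": 0,"az": 0,"tx": 0,"ty": 0,"tz": 160,"gripper": 120},{"ax": 0,"ay": 0,"az": 0,"tx": 0,"ty": 0,"tz": 160,"gripper": 120}])

```text
t: 14.52
eef_pos: [0.6517, 0.0421, 0.2144]
tcp_rot: [-3.141, 0.005, -0.002]
ft_force: [0.3, -0.7, -2.0]
opening: 0.79
```

Call:
play_rows(increments=[{"ax": 0,"ay": 0,"az": 0,"tx": -5,"ty": -7,"tz": 0,"gripper": 120},{"ax": 0,"ay": 0,"az": 0,"tx": -15,"ty": -21,"tz": 0,"gripper": 120},{"ax": 0,"ay": 0,"az": 0,"tx": -29,"ty": -41,"tz": 0,"gripper": 120},{"ax": 0,"ay": 0,"az": 0,"tx": -45,"ty": -64,"tz": 0,"gripper": 120},{"ax": 0,"ay": 0,"az": 0,"tx": -62,"ty": -88,"tz": 0,"gripper": 120},{"ax": 0,"ay": 0,"az": 0,"tx": -79,"ty": -112,"tz": 0,"gripper": 120},{"ax": 0,"ay": 0,"az": 0,"tx": -96,"ty": -137,"tz": 0,"gripper": 120},{"ax": 0,"ay": 0,"az": 0,"tx": -112,"ty": -160,"tz": 0,"gripper": 120},{"ax": 0,"ay": 0,"az": 0,"tx": -126,"ty": -181,"tz": 0,"gripper": 120},{"ax": 0,"ay": 0,"az": 0,"tx": -136,"ty": -195,"tz": 0,"gripper": 120},{"ax": 0,"ay": 0,"az": 0,"tx": -141,"ty": -202,"tz": 0,"gripper": 120},{"ax": 0,"ay": 0,"az": 0,"tx": -141,"ty": -202,"tz": 0,"gripper": 120}])

```text
t: 15.52
eef_pos: [0.509, -0.1612, 0.2125]
tcp_rot: [3.142, -0.008, -0.002]
ft_force: [0.3, 0.3, -1.8]
opening: 0.787
```

```bash
cat > g.py <<'E'
from h import *
np.set_printoptions(precision=4,suppress=True)
s=manip.read_state();print(s['t'],s['eef_pos'],s['tcp_rot'],s['ft_force'],s['opening'])
for cam in ['wrist','top']:
    p=vision.read_camera(cam);save(p,'g_%s_%.1f.png'%(cam,s['t']),s=1.3)
    m=hsvmask(p,45,85,80,40)
    if m.sum()>80:
        X=cloud(p,m);X=X[np.hypot(X[:,0]-.511,X[:,1]+.277)<.06]
        k=abs(X[:,2]-.119)<.006;P=X[k][:,:2];h=cv2.convexHull(P.astype(np.float32))[:,0].astype(float)
        print(cam,'green z',np.percentile(X[:,2],[1,99]),'rim',circ(h),len(P),(P.min(0)+P.max(0))/2)
    m=hsvmask(p,172,8,110,40);X=cloud(p,m);e=s['eef_pos'];X=X[(np.hypot(*(X-e)[:,:2].T)<.06)&(X[:,2]>e[2]-.06)]
    if len(X)<30: continue
    zt=np.percentile(X[:,2],99);k=X[:,2]>zt-.005;P=X[k][:,:2];h=cv2.convexHull(P.astype(np.float32))[:,0].astype(float)
    print(cam,'red z',X[:,2].min(),zt,'top rel TCP z',zt-e[2],'rim',circ(h),len(P),(P.min(0)+P.max(0))/2)
E
python3 g.py
```

```text
15.5167 [ 0.509  -0.1612  0.2125] [ 3.1415 -0.0075 -0.0016] [ 0.3363  0.2598 -1.8129] 0.7874519584966503
wrist green z [0.0702 0.1202] rim (array([ 0.5105, -0.2755]), np.float64(0.03389487670359762)) 1419 [ 0.5108 -0.2753]
wrist red z 0.1606130263809135 0.24312719563343724 top rel TCP z 0.030597110360259666 rim (array([ 0.5088, -0.1608]), np.float64(0.0338590389023069)) 4083 [ 0.5094 -0.1608]
```

Call:
play_rows(increments=[{"ax": 0,"ay": 0,"az": 0,"tx": 0,"ty": -6,"tz": 0,"gripper": 120},{"ax": 0,"ay": 0,"az": 0,"tx": 0,"ty": -20,"tz": 0,"gripper": 120},{"ax": 0,"ay": 0,"az": 0,"tx": 0,"ty": -40,"tz": 0,"gripper": 120},{"ax": 0,"ay": 0,"az": 0,"tx": 0,"ty": -62,"tz": 0,"gripper": 120},{"ax": 0,"ay": 0,"az": 0,"tx": 0,"ty": -84,"tz": 0,"gripper": 120},{"ax": 0,"ay": 0,"az": 0,"tx": 0,"ty": -102,"tz": 0,"gripper": 120},{"ax": 0,"ay": 0,"az": 0,"tx": 0,"ty": -112,"tz": -5,"gripper": 120},{"ax": 0,"ay": 0,"az": 0,"tx": 0,"ty": -116,"tz": -15,"gripper": 120},{"ax": 0,"ay": 0,"az": 0,"tx": 0,"ty": -116,"tz": -25,"gripper": 120},{"ax": 0,"ay": 0,"az": 0,"tx": 0,"ty": -116,"tz": -31,"gripper": 120},{"ax": 0,"ay": 0,"az": 0,"tx": 0,"ty": -116,"tz": -33,"gripper": 120},{"ax": 0,"ay": 0,"az": 0,"tx": 0,"ty": -116,"tz": -33,"gripper": 120}])

```text
t: 16.62
eef_pos: [0.5102, -0.275, 0.1792]
tcp_rot: [-3.141, 0.003, 0.002]
ft_force: [-0.2, -0.6, -1.8]
opening: 0.79
```

```bash
python3 - <<'E'
from h import *
np.set_printoptions(precision=4,suppress=True)
s=manip.read_state();print(s['t'],s['eef_pos'],s['tcp_rot'],s['ft_force'],s['opening'])
p=vision.read_camera('scene')
for n,(a,b,sv) in {'red':(172,8,110),'green':(45,85,80),'yellow':(22,34,110)}.items():
    m=hsvmask(p,a,b,sv,40);X=cloud(p,m);X=X[np.hypot(X[:,0]-.511,X[:,1]+.276)<.06]
    for z0,z1 in [(0,.06),(.06,.09),(.095,.115),(.12,.17),(.185,.202)]:
        q=X[(X[:,2]>z0)&(X[:,2]<z1)]
        if len(q)>15: print(n,z0,len(q),q[:,:2].mean(0),q[:,2].min(),q[:,2].max())
q=proj(p,[.511,-.276,.12])[0].astype(int);save(p,'s3.png',(q[0]-75,q[1]-75,q[0]+75,q[1]+65),4)
E
```

```text
16.6167 [ 0.5102 -0.275   0.1792] [-3.1412  0.0026  0.0023] [-0.185  -0.6266 -1.779 ] 0.7901985885031677
red 0.12 204 [ 0.5311 -0.2817] 0.12548132620077582 0.1698885509556729
red 0.185 240 [ 0.5134 -0.276 ] 0.18512888305140246 0.20197343148706035
green 0.06 70 [ 0.5038 -0.2759] 0.07866766105974207 0.08999749692842351
green 0.095 173 [ 0.5287 -0.284 ] 0.09505183337585668 0.1148948341153762
yellow 0 239 [ 0.5301 -0.2814] 0.00010001744843424295 0.059938420433115584
yellow 0.06 171 [ 0.5369 -0.2841] 0.06002913059875831 0.08961638787694765
```

View pics/s3.png

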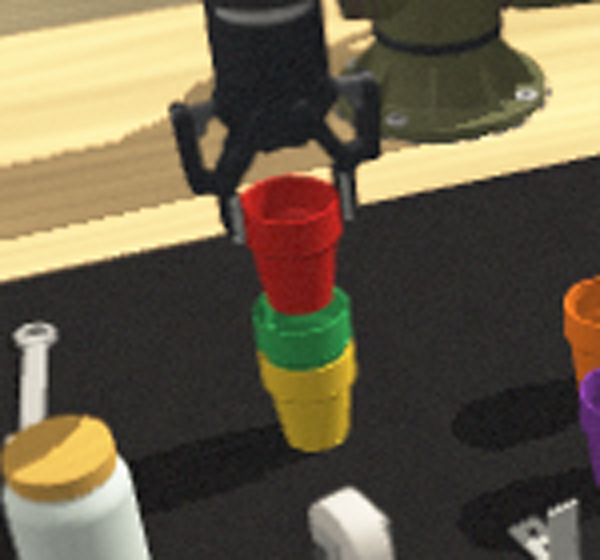

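The scene crop shows the red cup at (292,250) held upright right above the green one at (303,325). The lean is the same perspective lean as the yellow cup at (315,400). Lowering it in.

Call:
play_rows(increments=[{"ax": 0,"ay": 0,"az": 0,"tx": 0,"ty": 0,"tz": -3,"gripper": 120},{"ax": 0,"ay": 0,"az": 0,"tx": 0,"ty": 0,"tz": -7,"gripper": 120},{"ax": 0,"ay": 0,"az": 0,"tx": 0,"ty": 0,"tz": -12,"gripper": 120},{"ax": 0,"ay": 0,"az": 0,"tx": 0,"ty": 0,"tz": -17,"gripper": 120},{"ax": 0,"ay": 0,"az": 0,"tx": 0,"ty": 0,"tz": -22,"gripper": 120},{"ax": 0,"ay": 0,"az": 0,"tx": 0,"ty": 0,"tz": -27,"gripper": 120},{"ax": 0,"ay": 0,"az": 0,"tx": 0,"ty": 0,"tz": -32,"gripper": 120},{"ax": 0,"ay": 0,"az": 0,"tx": 0,"ty": 0,"tz": -37,"gripper": 120},{"ax": 0,"ay": 0,"az": 0,"tx": 0,"ty": 0,"tz": -41,"gripper": 120},{"ax": 0,"ay": 0,"az": 0,"tx": 0,"ty": 0,"tz": -44,"gripper": 120},{"ax": 0,"ay": 0,"az": 0,"tx": 0,"ty": 0,"tz": -46,"gripper": 120},{"ax": 0,"ay": 0,"az": 0,"tx": 0,"ty": 0,"tz": -46,"gripper": 120}])

```text
t: 17.67
eef_pos: [0.5102, -0.2758, 0.1337]
tcp_rot: [-3.141, 0.004, 0.001]
ft_force: [-0.3, -0.7, -0.8]
opening: 0.788
```

Call:
play_rows(increments=[{"ax": 0,"ay": 0,"az": 0,"tx": 0,"ty": 0,"tz": -2,"gripper": 120},{"ax": 0,"ay": 0,"az": 0,"tx": 0,"ty": 0,"tz": -4,"gripper": 120},{"ax": 0,"ay": 0,"az": 0,"tx": 0,"ty": 0,"tz": -6,"gripper": 120},{"ax": 0,"ay": 0,"az": 0,"tx": 0,"ty": 0,"tz": -7.5,"gripper": 120},{"ax": 0,"ay": 0,"az": 0,"tx": 0,"ty": 0,"tz": -9,"gripper": 120},{"ax": 0,"ay": 0,"az": 0,"tx": 0,"ty": 0,"tz": -9,"gripper": 120}])

```text
t: 18.17
eef_pos: [0.5103, -0.2758, 0.1248]
tcp_rot: [-3.141, 0.004, 0.001]
ft_force: [-1.0, -0.0, -1.4]
opening: 0.791
```

Call:
play_rows(increments=[{"ax": 0,"ay": 0,"az": 0,"tx": 0,"ty": 0,"tz": -1,"gripper": 120},{"ax": 0,"ay": 0,"az": 0,"tx": 0,"ty": 0,"tz": -2,"gripper": 120},{"ax": 0,"ay": 0,"az": 0,"tx": 0,"ty": 0,"tz": -2,"gripper": 120}])

```text
t: 18.42
eef_pos: [0.5106, -0.276, 0.1238]
tcp_rot: [3.141, -0.004, 0.001]
ft_force: [0.2, -0.6, 1.0]
opening: 0.787
```

```bash
cat > n.py <<'E'
from h import *
np.set_printoptions(precision=4,suppress=True)
s=manip.read_state();print(s['t'],s['eef_pos'],s['tcp_rot'],s['ft_force'],s['wrist_torque'],s['opening'])
for cam in ['wrist','scene','top']:
    p=vision.read_camera(cam);save(p,'n_%s_%.1f.png'%(cam,s['t']))
    for n,(a,b,sv) in {'red':(172,8,110),'green':(45,85,80),'yellow':(22,34,110)}.items():
        m=hsvmask(p,a,b,sv,40);X=cloud(p,m)
        if len(X)<20: continue
        X=X[np.hypot(X[:,0]-.511,X[:,1]+.276)<.06]
        if len(X)<20: continue
        zt=np.percentile(X[:,2],99);P=X[X[:,2]>zt-.005][:,:2]
        print(cam,n,len(X),'z99',zt,'rim',circ(cv2.convexHull(P.astype(np.float32))[:,0].astype(float)) if len(P)>10 else '')
E
python3 n.py
```

```text
18.4167 [ 0.5106 -0.276   0.1238] [ 3.1411 -0.0042  0.0012] [ 0.2048 -0.5639  1.0384] [ 0.1329  0.118  -0.0007] 0.7874195669982356
wrist red 21955 z99 0.15433936275470708 rim (array([ 0.5104, -0.2754]), np.float64(0.03377913469742936))
wrist green 1697 z99 0.12034376781670365 rim (array([ 0.5114, -0.276 ]), np.float64(0.03321073986104134))
wrist yellow 1016 z99 0.12778790336138623 rim (array([ 0.5105, -0.2757]), np.float64(0.033368315207737254))
scene red 456 z99 0.15433652270614673 rim (array([ 0.5116, -0.278 ]), np.float64(0.033596200330787994))
scene green 217 z99 0.11939532212869144 rim (array([ 0.5147, -0.2795]), np.float64(0.0325502924622195))
scene yellow 416 z99 0.10976752038980411 rim 
top red 118 z99 0.25876293877113127 rim 
top yellow 58 z99 0.530700585093502 rim
```

Red rim is 34 mm above the green rim and the force has changed sign, so the cup is home. Press another 1 mm, then release gently and rise.

Call:
play_rows(increments=[{"ax": 0,"ay": 0,"az": 0,"tx": 0,"ty": 0,"tz": -1,"gripper": 120},{"ax": 0,"ay": 0,"az": 0,"tx": 0,"ty": 0,"tz": -1,"gripper": 120},{"ax": 0,"ay": 0,"az": 0,"tx": 0,"ty": 0,"tz": -1,"gripper": 45},{"ax": 0,"ay": 0,"az": 0,"tx": 0,"ty": 0,"tz": -1,"gripper": 25},{"ax": 0,"ay": 0,"az": 0,"tx": 0,"ty": 0,"tz": -1,"gripper": 0},{"ax": 0,"ay": 0,"az": 0,"tx": 0,"ty": 0,"tz": -1,"gripper": 0},{"ax": 0,"ay": 0,"az": 0,"tx": 0,"ty": 0,"tz": -1,"gripper": 0},{"ax": 0,"ay": 0,"az": 0,"tx": 0,"ty": 0,"tz": -1,"gripper": 0}], squeeze=20)

```text
t: 19.23
eef_pos: [0.5103, -0.2759, 0.122]
tcp_rot: [3.142, -0.004, -0.001]
ft_force: [-0.3, -0.2, 0.1]
opening: 0.999
```

Call:
play_rows(increments=[{"ax": 0,"ay": 0,"az": 0,"tx": 0,"ty": 0,"tz": 5,"gripper": 0},{"ax": 0,"ay": 0,"az": 0,"tx": 0,"ty": 0,"tz": 12,"gripper": 0},{"ax": 0,"ay": 0,"az": 0,"tx": 0,"ty": 0,"tz": 22,"gripper": 0},{"ax": 0,"ay": 0,"az": 0,"tx": 0,"ty": 0,"tz": 35,"gripper": 0},{"ax": 0,"ay": 0,"az": 0,"tx": 0,"ty": 0,"tz": 55,"gripper": 0},{"ax": 0,"ay": 0,"az": 0,"tx": 0,"ty": 0,"tz": 80,"gripper": 0},{"ax": 0,"ay": 0,"az": 0,"tx": 0,"ty": 0,"tz": 105,"gripper": 0},{"ax": 0,"ay": 0,"az": 0,"tx": -40,"ty": 0,"tz": 130,"gripper": 0},{"ax": 0,"ay": 0,"az": 0,"tx": -80,"ty": 0,"tz": 140,"gripper": 0},{"ax": 0,"ay": 0,"az": 0,"tx": -110,"ty": 0,"tz": 140,"gripper": 0},{"ax": 0,"ay": 0,"az": 0,"tx": -110,"ty": 0,"tz": 140,"gripper": 0},{"ax": 0,"ay": 0,"az": 0,"tx": -110,"ty": 0,"tz": 140,"gripper": 0}])

```text
t: 20.23
eef_pos: [0.3996, -0.2762, 0.2654]
tcp_rot: [3.14, -0.006, 0.008]
ft_force: [0.7, 1.5, -0.8]
opening: 1.0
```

```bash
python3 n.py; python3 - <<'E'
from h import *
p=vision.read_camera('top');q=vision.read_camera('scene')
save(q,'final_scene.png',s=1.5);save(p,'final_top.png',s=1.5)
for n in ['hook']:
    for d in vision.regions_of(n,p)[:1]:
        X=cloud(p,d['region']);hd=X[X[:,2]>.03];print(hd.mean(0),hd.min(0),hd.max(0))
for n in ['clamp','bit_case','brace','caster','jar','tin','wrench']:
    for c,im in (('top',p),('scene',q)):
        print(n,c,[at_z(im,d['at'],.003)[0][:2].round(3).tolist() for d in vision.pinpoint(n,im)[:2]])
E
```

```text
20.2333 [ 0.3996 -0.2762  0.2654] [ 3.14   -0.0057  0.0083] [ 0.6785  1.4509 -0.8122] [-0.0076 -0.0548 -0.0172] 1.0003680897758607
wrist red 6887 z99 0.15436678998457692 rim (array([ 0.5098, -0.276 ]), np.float64(0.03340610519530325))
wrist yellow 23 z99 0.08505553184766457 rim 
scene red 446 z99 0.15260364218995556 rim (array([ 0.5125, -0.2782]), np.float64(0.0333845078965019))
scene green 214 z99 0.11924984450398637 rim (array([ 0.5142, -0.2795]), np.float64(0.0327821379645834))
scene yellow 410 z99 0.0854588192831702 rim (array([ 0.5149, -0.2793]), np.float64(0.03289774744933001))
top red 288 z99 0.15539553810814188 rim (array([ 0.5101, -0.2754]), np.float64(0.03348153898909436))
[0.40047662 0.22124843 0.03892151] [0.31687945 0.20911072 0.03048812] [0.48505774 0.23560522 0.04704784]
clamp top [[0.655, 0.382]]
clamp scene [[0.661, 0.382], [0.709, -0.163]]
bit_case top [[0.446, 0.446]]
bit_case scene [[0.479, 0.428], [0.692, -0.3]]
brace top [[0.698, -0.165], [0.512, -0.298]]
brace scene [[0.7, -0.165]]
caster top []
caster scene [[0.7, -0.3], [0.658, 0.386]]
jar top [[0.616, -0.468], [0.737, 0.261]]
jar scene [[0.621, -0.463], [0.468, -0.266]]
tin top [[0.735, 0.258]]
tin scene [[0.731, 0.253]]
wrench top []
wrench scene [[0.38, -0.46]]
```

View pics/final_scene.png

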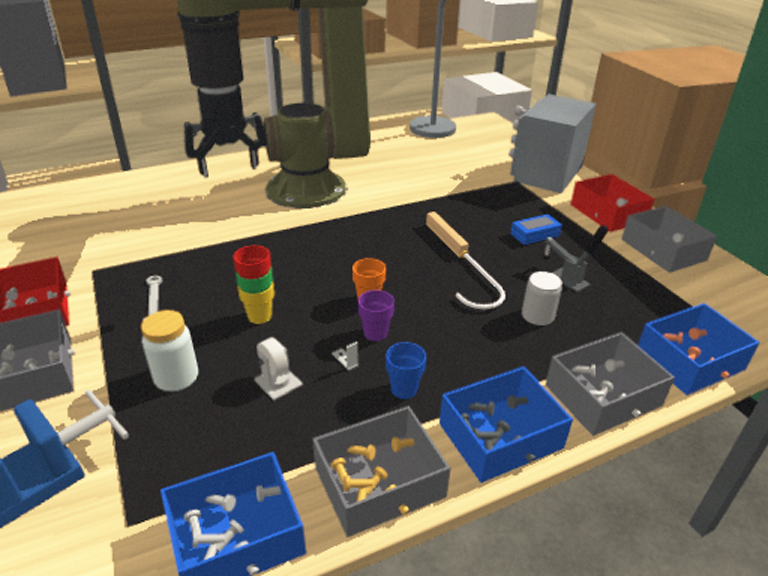

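The picture shows the red cup seated in the green one on the upright stack at (255,285). The hook is flat on the mat at (460,265), the gripper is clear, and everything else looks unmoved. Handing in.

```bash
python3 -c "
from station import manip
print(manip.close_job())"
```

```text
the job is handed in; nothing more can be done
None
```

The job is done and handed in at about 21 s of the 64 s limit. I drew the red cup upright with the hook from x = 0.785 to 0.651 m, laid the hook flat back where it had been, and let go. Then I took the red cup by its rim band and lowered it into the green cup.

**Last checks**
- **Nesting:** the red rim measured 0.153–0.155 m and the green 0.119 m, so it sits about 34 mm higher, which is fully home.
- **Stack:** standing upright at about (0.510, -0.276).
- **Hook:** the handle is within about 1 mm of its starting position, lying flat.
- **Bystanders:** all seven are where they were, within the networks' scatter. The bit case was reported 17 mm off in the top view but 2 mm in the scene view, and it looks unmoved in the picture. The caster and wrench were missed in the last top view but found in the scene view.
- **Forces:** no reading at the end of any move exceeded about 8 N.

One move call was refused at the start because it left out the zero fields; nothing moved.

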